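# Fit the crank and wind the wood disc's stage to the marker

## Task

Take the larger of the two loose cranks, fit it fully down onto the square shaft end of the measuring table, and wind it clockwise (seen from above) until the stage's pointer stands opposite the pointer of the marker, to within a centimetre. Move the stage with the crank only, never by hand, and leave the crank on the shaft.

Things in the scene. Friction and masses are not known exactly. Their poses are not given: they have to be found in the camera images.
- crank: Larger loose crank, about 0.5 kg. Square hub 40 x 40 mm, 50 high, square 20 mm hole right through. Flat arm (24 wide, 12 thick, flush with the underside) along its +x; at 80 mm an upright, freely spinning black knob, diameter 24, from 17 to 65 above the underside; 20 mm stub on -x. Origin: centre of hub underside, z up. The smaller crank (hub 26, hole 10, knob at 50) does not fit.
- shaft: Upright 16 mm square steel shaft (crank hole has 2 mm play a side, 17 deg), 34 mm high, then a 10 mm cone. Origin: on its axis on the seat, a 68 mm dark flange 100 mm above the bench where the crank's underside rests; x, y along the square's sides, z up. Turns with the crank, about 3 N at the knob, stays as left. One clockwise turn moves the stage 30 mm away from it. Crank sweeps freely all round.
- stage: Dark sliding plate 120 x 120 mm on rails, with a wood disc 104 mm across, disc top 78 mm above the bench. Only the crank moves it. Origin: tip of its small dark pointer at the middle of the plate's +x side, 55 mm above the bench. y: travel away from the shaft; x: towards the marker's side; z up.
- marker: Fixed steel block 26 x 22 mm, 40 high, on the white bed beside the stage's path, with a dark pointer towards the stage. Origin: tip of that pointer, 55 mm above the bench; axes as the stage's. The stage's pointer starts 34 to 56 mm short of it (to -y); tips 5 mm apart when opposite.

How it is judged (in metres and radians):
On the way:
1. the crank is fully down on the square shaft (horizontal distance between crank and shaft below 0.008 m and z of crank in the frame of shaft between -0.005 and 0.01 m and angle between crank's own z axis and vertical below 0.18 rad), for 0.2 s.
At the end, for the whole second after the job is handed in: The stage's pointer is opposite the marker's pointer within 11.5 mm along the travel; the larger crank sits on the square shaft, axis within 8 mm, underside within 10 mm of the seat, tilted less than 10 degrees; stage and crank at rest (all of step 1 and y of stage in the frame of marker between -0.0115 and 0.0115 m and linear speed of stage below 0.005 m/s and linear speed of crank below 0.02 m/s); the robot touches nothing.
It fails at once if the robot pushes on the stage (contact force between any of the fingers, the arm and stage above 3 N).
It also fails if it takes over 72 s, if anything falls off the work surface, if the arm or the gripper's body presses on something with over 40 N, if the wrist force passes 120 N, or if a joint passes its speed limit or range.

## Robot

A 7-joint arm with a two-finger parallel gripper is mounted at the origin on the work surface. World frame = base frame: x ahead of the robot, y to its left, z up, the work surface at z = 0. Lengths are in mm, angles in rad, forces in N, time in s.
With the tool pointing down it reaches from about 400 to 850 mm from the base axis. Payload 4.5 kg.
Tool frame: the origin (TCP) lies midway between the tips of the shut fingers; the grasp point (between the pads) lies 19 mm behind it; z points along the fingers, x is the direction in which the jaws open and shut, and the axes are right-handed (so a half turn about z gives the same grasp; the last joint's range is limited). The gripper opens to 85 mm and grips with 20 to 120 N. Pads are 22 mm wide; open, the fingers measure 114 mm over their backs; the gripper's body (76 mm by 85 mm) begins 54 mm behind the grasp point. The pads swing forward as they close: fully open they stand 13 mm farther back than shut.
Start: joints at [1.27, 0.689, -0.195, 1.565, 0.157, 0.902, -0.215], TCP at [205.392, -590.312, 231.317] pointing down, gripper open.
Joint ranges: [-3.01, 3.01], [-0.46, 2.08], [-1.47, 1.51], [0.13, 2.56], [-1, 4.14], [0.04, 2.09], [-2.66, 2.66]. Speed limits (rad/s): [2.57, 2.57, 3.14, 3.14, 3.14, 3.14, 3.14].

## Interface

Orientations are given as a 3x3 rotation matrix whose columns are the frame's x, y, z axes.
In Python, from plant import arm, imaging, spotter gives the robot as it stands.
- The arm moves only by the tool jog_arm, never from a script. Its argument "targets" is a list that holds one entry, the list of rows, each a list of 4 numbers: the shift along the tool's x, y, z in cm, then the turn about the tool's z in units of 6 degrees (1.0 is 6 degrees). A call has 1 to 8 rows; each row shifts and turns the commanded pose from where the row before left it, along the tool's axes as they then stand; what a row does not reach is not made up. A row lasts 1/8 s, in which the tool goes at most 62.5 mm and 10.7 degrees, less where a joint would pass 70% of its speed; a pose out of reach is approached as far as the arm can. A call with a gripper value outside its range is refused whole. "grip" is the closure in counts, from 0 (fully open) to 255 (shut), set as the call begins (left out, the last holds). The fingers move at their own pace and stop on an object; "force" is the grip in N (left out, the last holds). Time passes only in rows, so rows that do not move let the fingers close. It gives the time, the measured TCP pose, the force and the opening at its end, in the units of the state.
- arm.observe(): the state, without advancing time (a new reading comes with each control period).
- imaging.snapshot(name): name is "scene" or "top" or "wrist"; returns (picture, depth): 400x640x3 uint8, red, green, blue; 400x640 float32, mm along the optical axis (not along the pixel's ray), 0 where there is no reading.
- imaging.camera_model(name): a dict with "fx", "fy", "cx", "cy" (pixels), "xyz" and "orientation" of the camera in the world. Camera axes: x right, y down, z forward; pixel columns grow to the right and rows downward; lengths in mm; the calibration is good to about 2 mm. The wrist camera is an equidistant fisheye: a pixel r from the principal point sees the ray r / f radians off the axis. A picture is of the moment at which its call begins: read the wrist's pose just before it. camera_model takes no time and is no camera call; for the wrist camera it gives the pose at the moment of the call.
- arm.sign_off(): hands the job in, once; it reports no verdict.
Trained networks look in the newest picture that a camera, given by its name, has taken for a name from the list of things; names that differ only in an ending like _2 or _b are one class to them, and where a whole thing is asked for, a point or a joint stands for the part that bears it (a point fixed in the world has none). Each returns a list of dicts, best first, with "p" (0 to 1); they miss things now and then, are a little off and sometimes report something else, mostly with a low value. They report only what shows in the picture. A call takes as long as a camera call.
- spotter.search_frame(label, camera): "location" ([column, row] in pixels, amid what is visible of it).
- spotter.cut_out(label, camera): "pixels" (400x640 bool, what is visible of it) and "location" ([column, row] in pixels, amid what is visible of it).
- spotter.place_of(label, camera): "location" ([column, row] in pixels: a listed point, or the origin of a listed thing).
The state is a dict: "clock": time; "joint_pos": joint angles; "qd": joint speeds; "effort": joint torques, N m; "tcp_pos": TCP position; "tcp_rot": TCP orientation; "contact_force": force on the tool from outside, world axes, zero at the start; "torque": the same for the moment, N m; "grip_width": finger opening in mm.
Only numpy, scipy, OpenCV 4.12 (cv2) and the standard library are available. Lean on these libraries where they do the work, as an engineer would, in place of code of your own. Each camera call takes 0.05 s, during which the arm holds its last target.

## Working session

There is one attempt and no reset: what is moved stays moved. The work goes in short steps, Python scripts to look and compute and a tool call to move; the robot and the scene stay as the last step left them, time stands still between calls to the robot, and variables do not carry over. Pictures are saved under pics/ and viewed, and the job is handed in when it is done.

Besides the shell and the picture viewer there is one more tool, called after ">>>" as name(argument=value, ...) on one line, values as JSON. jog_arm: Moves the arm, as the interface text tells. Its arguments: {"type":"object","properties":{"targets":{"type":"array","items":{"type":"array","items":{"type":"array","items":{"type":"number"}}}},"grip":{"type":"number"},"force":{"type":"number"}},"required":["targets"]}

```bash
ls; mkdir -p pics; cat > h.py <<'E'
import numpy as np, cv2
from plant import arm, imaging, spotter
def snap(n,f=None):
    p,d=imaging.snapshot(n)
    if f: cv2.imwrite('pics/'+f,cv2.cvtColor(p,cv2.COLOR_RGB2BGR))
    return p,d
def ray(m,u,v,fish=False):
    x=(u-m['cx'])/m['fx'];y=(v-m['cy'])/m['fy']
    if fish:
        r=np.hypot(x,y); s=np.sin(r)/max(r,1e-9); c=np.array([x*s,y*s,np.cos(r)])
    else: c=np.array([x,y,1.])
    return np.array(m['orientation'])@c
def atz(m,u,v,z,fish=False):
    r=ray(m,u,v,fish);o=np.array(m['xyz']);return o+r*(z-o[2])/r[2]
def pt(m,u,v,d):
    return np.array(m['xyz'])+ray(m,u,v)*d
E
python3 - <<'E'
from h import *
s=arm.observe();print(s)
for n in('top','scene'):
    p,d=snap(n,n+'0.png');m=imaging.camera_model(n);print(n,m)
    for l in('crank','shaft','stage','marker'):
        for f in (spotter.place_of,spotter.search_frame):
            print(l,f.__name__,[(round(r['p'],2),np.round(r['location'],1).tolist(), float(d[int(r['location'][1]),int(r['location'][0])])) for r in f(l,n)][:3])
E
```

```text
pics
{'clock': 0.0, 'joint_pos': array([ 1.26981293,  0.68999106, -0.19451074,  1.56636572,  0.15730735,
        0.90250978, -0.21509892]), 'qd': array([-1.50115789e-03,  8.20421268e-05, -5.78541439e-04,  2.58048441e-04,
        4.94480931e-04, -6.11694535e-04,  4.75614746e-04]), 'effort': array([ 6.61209051e-04, -5.39624083e+01, -1.26650345e+00, -1.58549398e+01,
        9.02775762e-03,  9.36833880e-03, -5.63156775e-07]), 'tcp_pos': array([ 205.08165233, -589.69210375,  230.47378571]), 'tcp_rot': array([[ 3.28649097e-01, -9.44451800e-01, -7.54471188e-04],
       [-9.44450239e-01, -3.28649931e-01,  1.72331017e-03],
       [-1.87554029e-03,  1.46196164e-04, -9.99998230e-01]]), 'contact_force': array([-0.83134802, -0.4156994 , -0.70009331]), 'torque': array([-0.01780855, -0.00023811, -0.0427735 ]), 'grip_width': 85.24537792509115}
top {'fx': 378.5738555077233, 'fy': 378.5738555077233, 'cx': 323.98307816504195, 'cy': 198.44048965691624, 'xyz': array([527.49904365, -12.40406357, 844.79483592]), 'orientation': array([[-0.00329666, -0.99938094,  0.03502665],
       [-0.99996782,  0.00303837
[... 526 characters left out ...]
4112317172, 'cy': 206.3974957128203, 'xyz': array([1302.7946935 ,    3.33092827,  891.95136422]), 'orientation': array([[ 0.00504011,  0.74814384, -0.66351743],
       [ 0.99988076, -0.01345591, -0.00757696],
       [-0.01459689, -0.66340012, -0.74812245]])}
crank call [(0.96, [265.5, 183.0], 1205.41259765625)]
crank call [(0.6, [263.1, 183.7], 1204.256591796875)]
shaft call [(0.45, [357.9, 196.0], 1062.1595458984375)]
shaft call [(0.46, [361.0, 190.2], 1045.0867919921875)]
stage call [(0.61, [415.2, 248.1], 1072.530029296875)]
stage call [(0.66, [420.0, 217.6], 1059.67431640625)]
marker call [(0.81, [440.1, 252.5], 1065.1929931640625)]
marker call [(0.75, [439.5, 268.1], 991.6419067382812)]
```

View pics/top0.png

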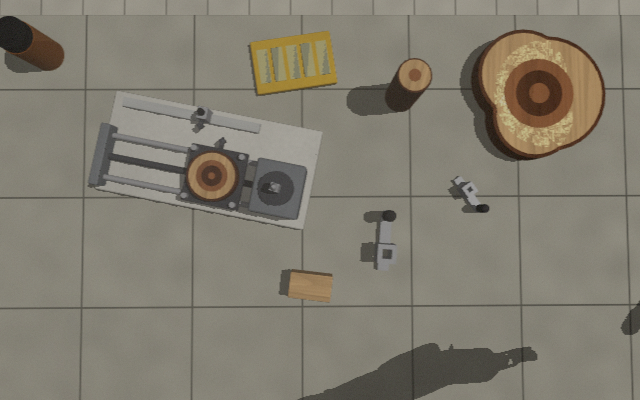

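View pics/scene0.png

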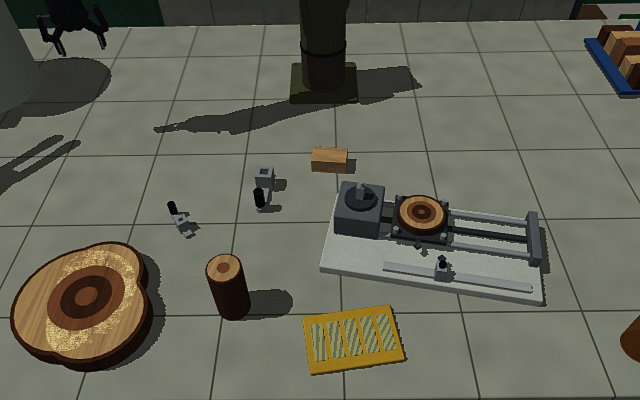

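```bash
python3 - <<'E'
import cv2
a=cv2.imread('pics/top0.png')
cv2.imwrite('pics/top0c.png',cv2.resize(a[90:290,170:420],None,fx=3.2,fy=3,interpolation=cv2.INTER_CUBIC))
E
```

```text
(no output)
```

View pics/top0c.png

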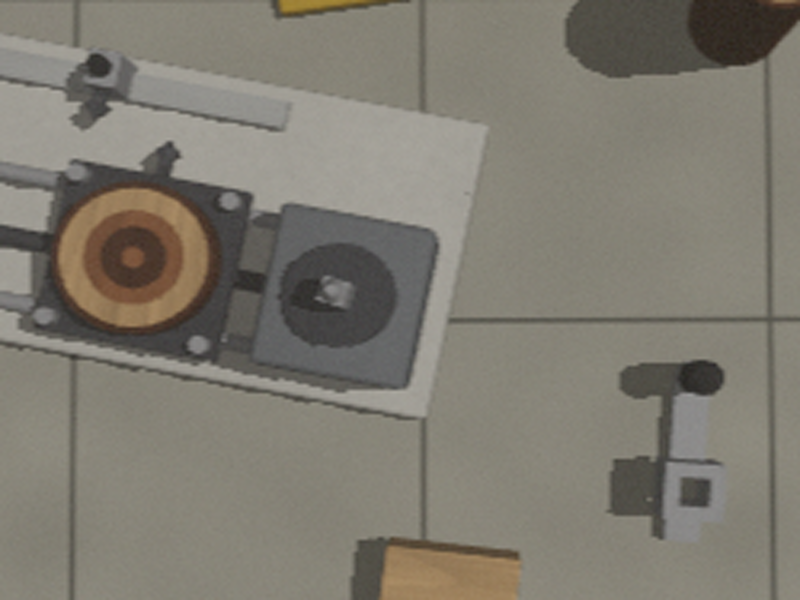

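The top view shows the large crank's hole at about (387,254) and its knob at (389,216). The shaft is at (275,187), the stage pointer near (225,137) and the marker tip near (198,131). Next I'll turn these into positions.

```bash
python3 - <<'E'
from h import *
p,d=snap('top');m=imaging.camera_model('top')
P=lambda u,v,z:np.round(atz(m,u,v,z)[:2],1)
print('hole',P(387.2,253.7,50),'knob',P(389,216,65),'flange',P(275.6,188.3,100),'tip',P(274.7,186.7,144))
v,u=np.mgrid[0:400,0:640]
x=(u-m['cx'])/m['fx'];y=(v-m['cy'])/m['fy']
W=np.array(m['xyz'])+(np.dstack([x,y,np.ones_like(x)])*d[...,None])@np.array(m['orientation']).T
def seg(u0,u1,v0,v1,z0,z1,name):
    w=W[v0:v1,u0:u1].reshape(-1,3);k=(w[:,2]>z0)&(w[:,2]<z1);q=w[k]
    r=cv2.minAreaRect(q[:,:2].astype(np.float32));print(name,len(q),q.mean(0).round(1),'rect',np.round(r[0],1),np.round(r[1],1),round(r[2],1));return q
seg(365,410,235,280,42,60,'hub');seg(365,410,200,235,57,75,'knob');seg(365,410,200,280,5,18,'arm')
seg(235,315,150,225,90,108,'gearbox');seg(260,290,175,205,125,160,'shaft')
seg(170,260,140,215,70,90,'disc');seg(185,215,95,135,35,70,'marker');seg(205,240,130,160,45,65,'ptr')
for l in('stage','marker'):
    for c in('top','scene'):
        if c=='scene': snap(c)
        mm=imaging.camera_model(c)
        r=spotter.place_of(l,c)
        if r: print(l,c,atz(mm,*r[0]['location'],55).round(1))
E
```

```text
hole [ 439.2 -150.2] knob [ 518.2 -152. ] flange [573.9  77.2] tip [574.1  73.6]
hub 304 [ 439.6 -147.6   50.6] rect [ 439.5 -147.8] [39.9 40.1] 85.4
knob 106 [ 519.2 -153.5   65.2] rect [ 519.3 -153.8] [21.9 22.1] 67.4
arm 394 [ 467.3 -148.5   12.6] rect [ 476.3 -158.7] [ 91.1 154.7] 86.3
gearbox 2184 [574.5  77.5  95.3] rect [574.8  77.6] [ 98.1 108. ] 78.5
shaft 77 [574.3  76.7 138.6] rect [574.7  77.6] [16.  15.5] 71.6
disc 2316 [600.1 206.1  79.8] rect [596.2 183.4] [167.7 110.8] 78.9
marker 250 [727.1 237.4  55.2] rect [735.6 247.8] [62.9 45. ] 49.0
ptr 241 [657.2 189.7  60.6] rect [662.7 189.1] [76.  37.1] 71.4
stage top [688.2 190.   55. ]
stage scene [681.5 193.4  55. ]
marker top [703.7 240.3  55. ]
marker scene [696.5 241.8  55. ]
```

>>> jog_arm(targets=[[[0, 0, 0, 1.31], [0, 0, 0, 1.31], [0, 0, 0, 1.31], [-3, -1.3, 0, 0], [-4.8, -2, 0, 0], [-4.8, -2, 0, 0], [-4.8, -2, 0, 0], [-4.8, -2, 0, 0]]], grip=0)

```text
clock: 2.25
tcp_pos: [316.1, -374.7, 231.5]
tcp_rot: [[-0.077, -0.997, 0.001], [-0.997, 0.077, -0.001], [0.0, -0.001, -1.0]]
contact_force: [1.3, -0.2, -1.1]
grip_width: 85.6
```

>>> jog_arm(targets=[[[-5, -2.2, 0, 0], [-5, -2.2, 0, 0], [-5, -2.2, 0, 0], [-5, -2.2, 0, 0], [-5, -2.2, 0, 0], [-5, -2.2, 0, 0], [-3, -1.2, 0, 0], [0, 0, 0, 0]]])

```text
clock: 3.25
tcp_pos: [485.5, -54.7, 231.4]
tcp_rot: [[-0.071, -0.998, 0.002], [-0.998, 0.071, 0.001], [-0.002, -0.002, -1.0]]
contact_force: [-0.6, -0.4, -0.8]
grip_width: 85.3
```

```bash
python3 - <<'E'
from h import *
s=arm.observe();print(s['clock'],s['tcp_pos'],s['tcp_rot'].round(3).tolist(),s['joint_pos'].round(2))
m=imaging.camera_model('wrist');p,d=snap('wrist','w1.png');print(m)
E
```

```text
3.25 [485.52148806 -54.742733   231.40204917] [[-0.071, -0.998, 0.002], [-0.998, 0.071, 0.001], [-0.002, -0.002, -1.0]] [ 0.02  0.51 -0.01  1.97  0.    0.65 -1.63]
{'fx': 309.70691628693146, 'fy': 309.70691628693146, 'cx': 316.3746008796527, 'cy': 202.19952129274566, 'xyz': array([566.14912894, -61.62969049, 374.10653631]), 'orientation': array([[-0.07046707, -0.9475671 , -0.31169053],
       [-0.99751341,  0.06657054,  0.02313768],
       [-0.0011751 ,  0.31254592, -0.94990192]])}
```

View pics/w1.png

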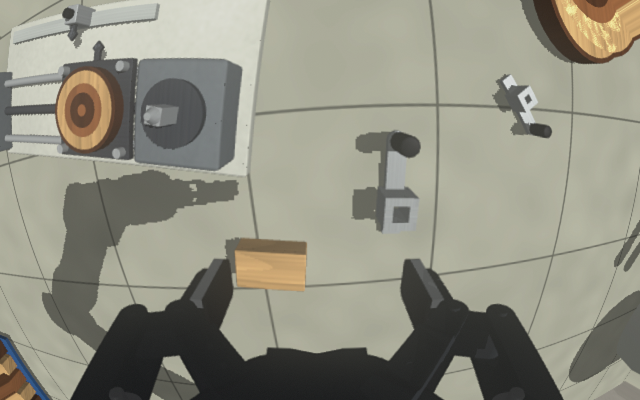

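>>> jog_arm(targets=[[[-3.9, -0.2, 0, 0], [-3.9, -0.2, 0, 0], [-3.9, -0.3, 0, 0], [0, 0, 0, 0]]])

```text
clock: 3.8
tcp_pos: [500.1, 60.2, 231.3]
tcp_rot: [[-0.073, -0.997, 0.001], [-0.997, 0.073, 0.001], [-0.001, -0.0, -1.0]]
contact_force: [0.0, -0.3, 0.2]
grip_width: 85.3
```

```bash
python3 - <<'E'
from h import *
s=arm.observe();print(s['clock'],s['tcp_pos'])
m=imaging.camera_model('wrist');p,d=snap('wrist','w2.png')
# rectify to ground-parallel plane at z=144 and 100 : world patch 120mm around shaft, 5px/mm
o=np.array(m['xyz']);R=np.array(m['orientation'])
def rect(z,c=(574.6,77.2),h=60,k=5,f='r.png'):
    n=2*h*k; jj,ii=np.meshgrid(np.arange(n),np.arange(n))
    # image right = -y world, up = +x world
    X=c[0]+h-ii/k; Y=c[1]+h-jj/k
    w=np.dstack([X,Y,np.full_like(X,z,dtype=float)])-o
    q=w@R; th=np.arctan2(np.hypot(q[...,0],q[...,1]),q[...,2]); ph=np.hypot(q[...,0],q[...,1])
    u=m['cx']+m['fx']*th*q[...,0]/ph; v=m['cy']+m['fy']*th*q[...,1]/ph
    im=cv2.remap(cv2.cvtColor(p,cv2.COLOR_RGB2BGR),u.astype(np.float32),v.astype(np.float32),cv2.INTER_CUBIC)
    cv2.imwrite('pics/'+f,im);return im
a=rect(134,f='r134.png',h=30,k=10)
for l in('stage','marker','shaft'):
    r=spotter.place_of(l,'wrist')
    for q in r[:2]: print(l,q['p'],atz(m,*q['location'],100 if l=='shaft' else 55,True).round(1),q['location'])
E
```

```text
3.8 [500.13543421  60.19184727 231.33357019]
stage 0.62 [682.4 189.9  55. ] [182.5, 28.0]
marker 0.88 [698.6 243.6  55. ] [140.5, 26.2]
marker 0.54 [574.4  76.5  55. ] [294.2, 111.5]
shaft 0.79 [574.7  75.9 100. ] [291.2, 112.5]
```

View pics/r134.png

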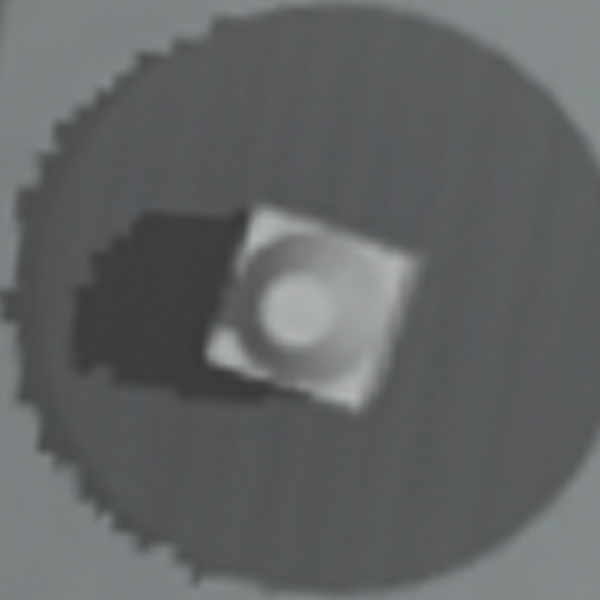

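View pics/w2.png

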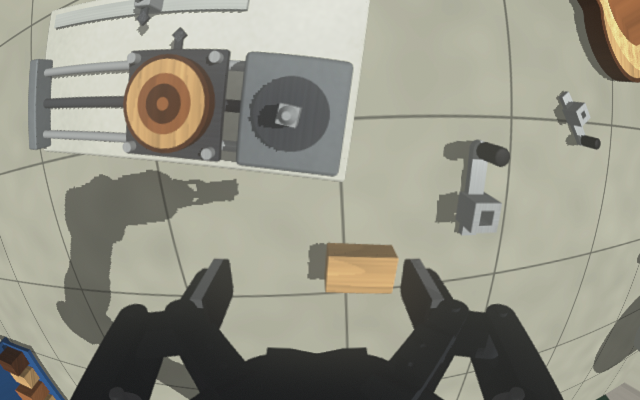

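Rectified at 134 mm height, the shaft's square top has corners at (257,205), (422,258), (355,412) and (207,358). That makes it 16 mm across, turned −18°, centred near (574.2, 76.8). I'm going to the crank now.

>>> jog_arm(targets=[[[5.3, 1.1, 0, 0], [5.3, 1.1, 0, 0], [5.3, 1.1, 0, 0], [5.3, 1.2, 0, 0], [0, 0, 4, 0], [0, 0, 4, 0], [0, 0, 2, 0], [0, 0, 0, 0]]])

```text
clock: 5.0
tcp_pos: [437.2, -151.1, 130.3]
tcp_rot: [[-0.079, -0.997, -0.003], [-0.997, 0.079, 0.0], [0.0, 0.003, -1.0]]
contact_force: [-0.2, 0.2, -0.3]
grip_width: 85.7
```

```bash
python3 - <<'E'
from h import *
s=arm.observe();print(s['clock'],s['tcp_pos'],s['tcp_rot'].round(3).tolist())
p,d=snap('wrist','w3.png');m=imaging.camera_model('wrist')
for q in spotter.place_of('crank','wrist')[:2]: print(q['p'],q['location'],atz(m,*q['location'],0,True).round(1))
E
```

```text
5.0 [ 437.16047144 -151.09024463  130.33510424] [[-0.079, -0.997, -0.003], [-0.997, 0.079, 0.0], [0.0, 0.003, -1.0]]
0.81 [314.5, 190.7] [ 439.6 -150.6    0. ]
```

View pics/w3.png

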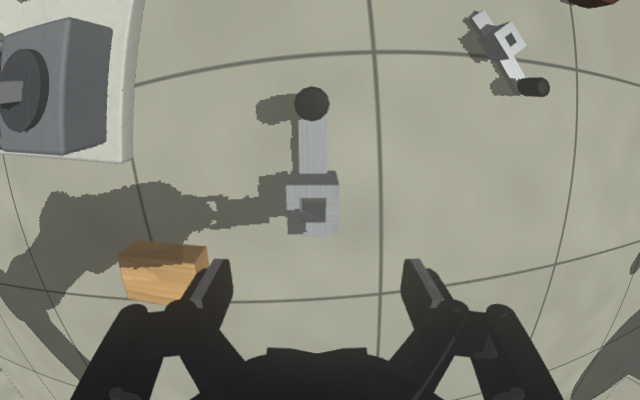

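The crank lies square between the fingers, with its hole at (314,209) and its knob at (312,103). Lowering 118 mm and gripping the hub.

>>> jog_arm(targets=[[[-0.2, -0.25, 4, 0], [0, 0, 4, 0], [0, 0, 2.8, 0], [0, 0, 1, 0], [0, 0, 0, 0]]])

```text
clock: 5.72
tcp_pos: [441.9, -148.5, 13.8]
tcp_rot: [[-0.077, -0.997, 0.001], [-0.997, 0.077, -0.0], [0.0, -0.001, -1.0]]
contact_force: [0.1, 0.9, 0.3]
grip_width: 85.5
```

>>> jog_arm(targets=[[[0, 0, 0, 0], [0, 0, 0, 0], [0, 0, 0, 0], [0, 0, 0, 0], [0, 0, 0, 0], [0, 0, 0, 0]]], grip=255, force=60)

```text
clock: 6.48
tcp_pos: [442.0, -148.3, 14.2]
tcp_rot: [[-0.077, -0.997, 0.001], [-0.997, 0.077, -0.001], [0.0, -0.002, -1.0]]
contact_force: [-0.9, -0.3, 6.7]
grip_width: 39.0
```

>>> jog_arm(targets=[[[0, 0, -2, 0], [0, 0, -4, 0], [0, 0, -4, 0], [0, 0, -4, 0], [0, 0, -3.5, 0], [0, 0, 0, 0]]])

```text
clock: 7.22
tcp_pos: [442.5, -148.5, 190.1]
tcp_rot: [[-0.077, -0.997, 0.005], [-0.997, 0.077, -0.001], [0.001, -0.005, -1.0]]
contact_force: [1.6, -0.5, -5.2]
grip_width: 39.2
```

```bash
python3 - <<'E'
from h import *
s=arm.observe();print(s['clock'],s['tcp_pos'],s['tcp_rot'].round(3).tolist(),s['contact_force'])
m=imaging.camera_model('wrist');p,d=snap('wrist','w4.png')
z=s['tcp_pos'][2]-14
o=np.array(m['xyz']);R=np.array(m['orientation'])
def rect(z,c,h,k,f):
    n=2*h*k; jj,ii=np.meshgrid(np.arange(n),np.arange(n))
    X=c[0]+h-ii/k; Y=c[1]+h-jj/k
    w=np.dstack([X,Y,np.full_like(X,z,dtype=float)])-o
    q=w@R; th=np.arctan2(np.hypot(q[...,0],q[...,1]),q[...,2]); ph=np.hypot(q[...,0],q[...,1])
    u=m['cx']+m['fx']*th*q[...,0]/ph; v=m['cy']+m['fy']*th*q[...,1]/ph
    cv2.imwrite('pics/'+f,cv2.remap(cv2.cvtColor(p,cv2.COLOR_RGB2BGR),u.astype(np.float32),v.astype(np.float32),cv2.INTER_CUBIC))
t=s['tcp_pos'];rect(z+50,(t[0]+30,t[1]),70,5,'r4.png')
for q in spotter.place_of('crank','wrist')[:2]: print(q['p'],q['location'],atz(m,*q['location'],z,True).round(1))
# depth from top cam
p,d=snap('top');mt=imaging.camera_model('top')
E
```

```text
7.225 [ 442.46588662 -148.45293114  190.14096737] [[-0.077, -0.997, 0.005], [-0.997, 0.077, -0.001], [0.001, -0.005, -1.0]] [ 1.57050031 -0.47169753 -5.19690242]
0.83 [314.7, 256.3] [ 439.3 -148.3  176.1]
```

View pics/r4.png

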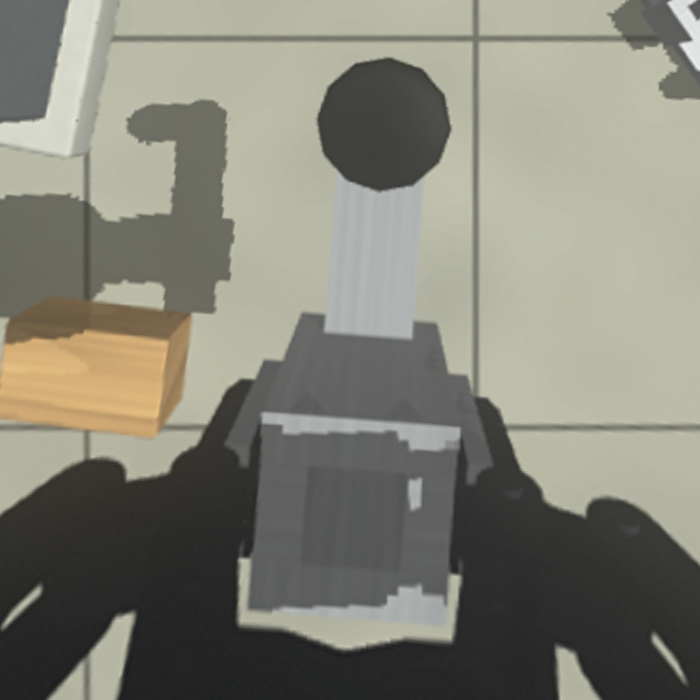

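View pics/w4.png

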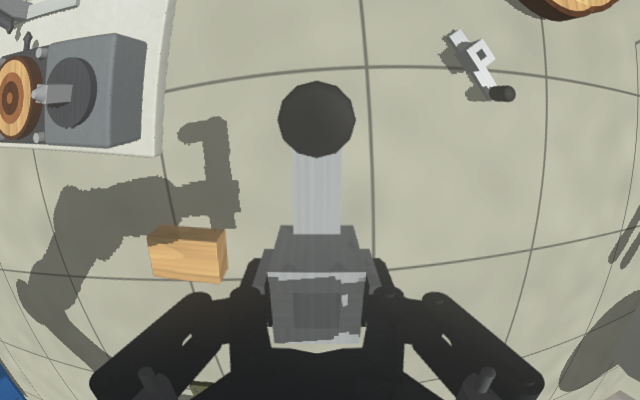

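Hub corners in the rectified view are (262,412), (460,428), (447,625) and (248,608), so the hub centre is (439, −149) and the yaw is −4.5°. The crank is firmly held. Now carrying it over the shaft, with a 13.5° turn.

>>> jog_arm(targets=[[[-3, -1.5, 0, 0], [-4.7, -2.35, 0, 0], [-4.7, -2.35, 0, 0], [-4.7, -2.35, 0, 0], [-4.2, -2.1, 0, 0], [-2.1, -1.1, 0, 0], [0, 0, 0, 1.1], [0, 0, 0, 1.15]]])

```text
clock: 8.38
tcp_pos: [574.9, 76.4, 185.5]
tcp_rot: [[-0.31, -0.951, -0.005], [-0.951, 0.31, -0.001], [0.003, 0.005, -1.0]]
contact_force: [-0.1, -0.3, -4.6]
grip_width: 39.1
```

>>> jog_arm(targets=[[[0, 0, 0, 0], [0, 0, 0, 0]]])

```text
clock: 8.62
tcp_pos: [575.8, 76.1, 187.0]
tcp_rot: [[-0.305, -0.952, -0.002], [-0.952, 0.305, -0.001], [0.001, 0.002, -1.0]]
contact_force: [-0.7, -0.6, -5.0]
grip_width: 39.3
```

```bash
cat >> h.py <<'E'
def rect(m,p,z,c,h,k,f):
    o=np.array(m['xyz']);R=np.array(m['orientation'])
    n=2*h*k; jj,ii=np.meshgrid(np.arange(n),np.arange(n))
    X=c[0]+h-ii/k; Y=c[1]+h-jj/k
    w=np.dstack([X,Y,np.full_like(X,z,dtype=float)])-o
    q=w@R; th=np.arctan2(np.hypot(q[...,0],q[...,1]),q[...,2]); ph=np.hypot(q[...,0],q[...,1])
    u=m['cx']+m['fx']*th*q[...,0]/ph; v=m['cy']+m['fy']*th*q[...,1]/ph
    cv2.imwrite('pics/'+f,cv2.remap(cv2.cvtColor(p,cv2.COLOR_RGB2BGR),u.astype(np.float32),v.astype(np.float32),cv2.INTER_CUBIC))
E
python3 - <<'E'
from h import *
s=arm.observe();print(s['clock'],s['tcp_pos'],s['tcp_rot'].round(3).tolist(),s['joint_pos'].round(2))
m=imaging.camera_model('wrist');p,d=snap('wrist','w5.png')
z=s['tcp_pos'][2]-14
t=s['tcp_pos'];rect(m,p,z+50,(t[0]+20,t[1]),60,5,'r5.png')
for q in spotter.place_of('crank','wrist')[:2]: print(q['p'],q['location'],atz(m,*q['location'],z,True).round(1))
for q in spotter.place_of('shaft','wrist')[:2]: print(q['p'],q['location'],atz(m,*q['location'],100,True).round(1))
E
```

```text
8.625 [575.79508658  76.09076237 187.02239635] [[-0.305, -0.952, -0.002], [-0.952, 0.305, -0.001], [0.001, 0.002, -1.0]] [-0.27  0.69  0.1   1.76 -0.1   0.71 -1.99]
0.6 [317.0, 258.0] [571.4  76.1 173. ]
```

View pics/r5.png

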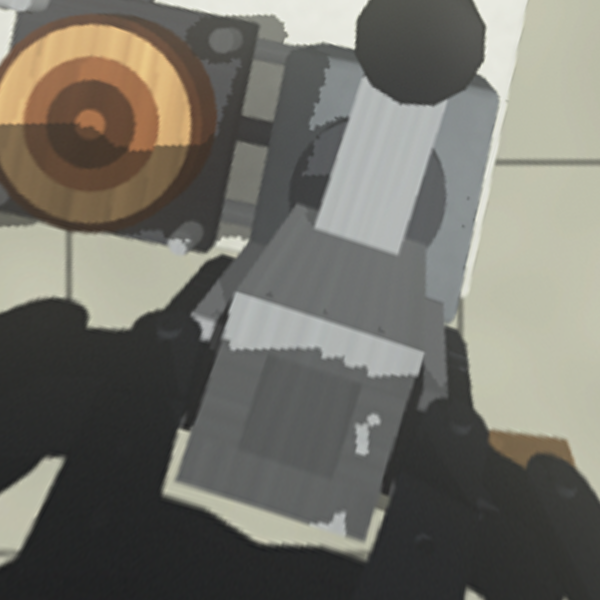

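>>> jog_arm(targets=[[[-0.1, -0.15, 1, 0], [0, 0, 1, 0], [0, 0, 1, 0], [0, 0, 0.5, 0], [0, 0, 0.5, 0], [0, 0, 0, 0]]])

```text
clock: 9.52
tcp_pos: [578.1, 76.7, 148.0]
tcp_rot: [[-0.307, -0.952, -0.001], [-0.952, 0.307, -0.0], [0.0, 0.0, -1.0]]
contact_force: [-0.1, -0.9, -5.1]
grip_width: 39.4
```

>>> jog_arm(targets=[[[0, 0, 0.5, 0], [0, 0, 0.5, 0], [0, 0, 0.5, 0], [0, 0, 0.5, 0], [0, 0, 0, 0]]])

```text
clock: 10.15
tcp_pos: [577.9, 76.7, 127.8]
tcp_rot: [[-0.307, -0.952, -0.001], [-0.952, 0.307, -0.0], [0.001, 0.001, -1.0]]
contact_force: [-0.3, -0.6, -4.9]
grip_width: 39.1
```

It's going on with no extra force. Down the rest of the way.

>>> jog_arm(targets=[[[0, 0, 0.5, 0], [0, 0, 0.4, 0], [0, 0, 0.3, 0], [0, 0, 0.2, 0], [0, 0, 0, 0]]])

```text
clock: 10.78
tcp_pos: [578.5, 76.7, 114.4]
tcp_rot: [[-0.307, -0.952, 0.0], [-0.952, 0.307, -0.0], [-0.0, -0.0, -1.0]]
contact_force: [0.5, -0.6, -5.1]
grip_width: 39.2
```

>>> jog_arm(targets=[[[0, 0, 0.1, 0], [0, 0, 0.1, 0], [0, 0, 0, 0]]])

```text
clock: 11.15
tcp_pos: [578.4, 76.6, 114.2]
tcp_rot: [[-0.307, -0.952, 0.001], [-0.952, 0.307, 0.0], [-0.001, -0.001, -1.0]]
contact_force: [-5.7, -1.0, 11.9]
grip_width: 39.1
```

>>> jog_arm(targets=[[[0, 0, 0, 0], [0, 0, 0, 0], [0, 0, 0, 0], [0, 0, 0, 0], [0, 0, 0, 0], [0, 0, -1, 0], [0, 0, -3, 0], [0, 0, -4, 0]]], grip=0)

```text
clock: 12.15
tcp_pos: [577.7, 76.6, 193.0]
tcp_rot: [[-0.307, -0.952, -0.002], [-0.952, 0.307, -0.0], [0.001, 0.001, -1.0]]
contact_force: [0.3, -0.2, -0.2]
grip_width: 85.4
```

```bash
python3 - <<'E'
from h import *
s=arm.observe();print(s['clock'],s['tcp_pos'],s['tcp_rot'].round(3).tolist())
m=imaging.camera_model('wrist');p,d=snap('wrist','w6.png')
rect(m,p,150,(585,66),80,4,'r6.png')
snap('scene','s6.png')
E
```

```text
12.15 [577.69964369  76.58366937 193.0276819 ] [[-0.307, -0.952, -0.002], [-0.952, 0.307, -0.0], [0.001, 0.001, -1.0]]
```

View pics/r6.png

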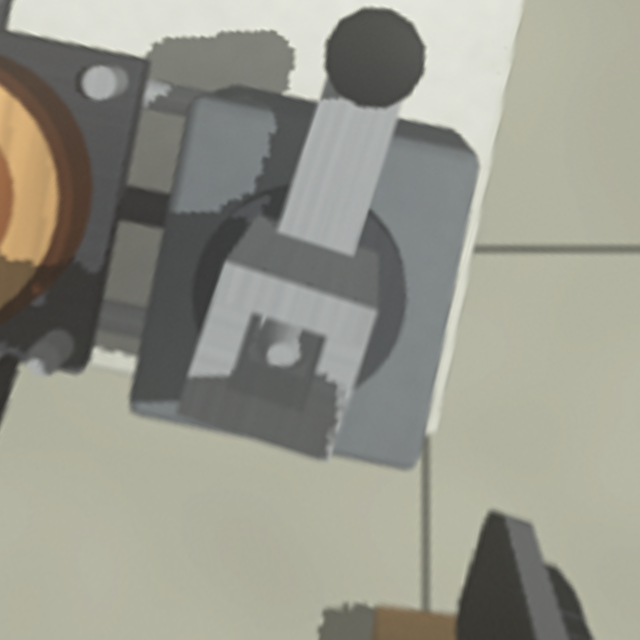

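View pics/s6.png

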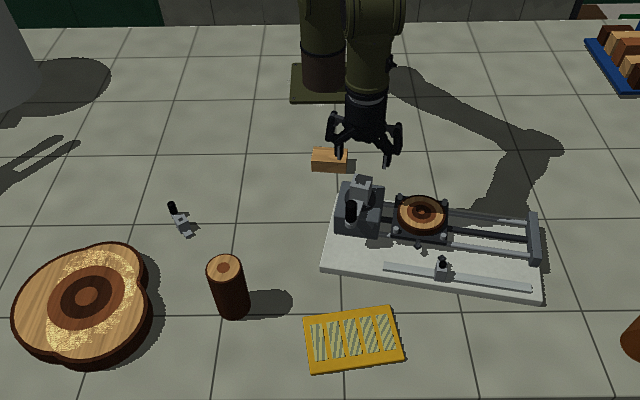

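```bash
cat >> h.py <<'E'
def cloud(m,d,fish):
    v,u=np.mgrid[0:400,0:640]
    x=(u-m['cx'])/m['fx'];y=(v-m['cy'])/m['fy']
    if fish:
        r=np.hypot(x,y)+1e-9;t=np.tan(np.minimum(r,1.4))/r;x=x*t;y=y*t
    return np.array(m['xyz'])+(np.dstack([x,y,np.ones_like(x)])*d[...,None])@np.array(m['orientation']).T
E
python3 - <<'E'
from h import *
for n in('wrist','top'):
    m=imaging.camera_model(n);p,d=snap(n);W=cloud(m,d,n=='wrist')
    w=W.reshape(-1,3);w=w[d.ravel()>0]
    for nm,c,r,z0,z1 in(('hub',(574,77),32,143,156),('knob',(650,52),22,158,172),('seat',(574,77),60,92,108)):
        q=w[(np.hypot(w[:,0]-c[0],w[:,1]-c[1])<r)&(w[:,2]>z0)&(w[:,2]<z1)]
        if len(q)<5: print(n,nm,len(q));continue
        b=cv2.minAreaRect(q[:,:2].astype(np.float32));print(n,nm,len(q),np.median(q[:,2]).round(1),np.round(b[0],1),np.round(b[1],1),round(b[2],1))
E
```

```text
wrist hub 2804 149.8 [575.1  76.6] [40.2 40.8] 71.6
wrist knob 1306 164.8 [651.1  52.4] [23.3 23.3] 21.9
wrist seat 1248 100.0 [573.8  77.8] [93.6 70.3] 1.8
top hub 38 150.9 [557.4  69.3] [12.9  9.3] 71.4
top knob 135 165.9 [651.7  52.7] [22.3 21.6] 0.7
top seat 225 93.5 [566.2  48.4] [ 44.6 104.7] 68.9
```

The crank is fully seated: hub top is at 149.8, the axis is within 1 mm and the yaw is −17.7°. The knob is at (651, 52). Next I'll grip it lightly from above.

>>> jog_arm(targets=[[[0, -3.9, 0, 0], [0, -3.8, 0, 0], [0, 0, 0, 0], [0, 0, 2.5, 0], [0, 0, 2.5, 0], [0, 0, 1.1, 0], [0, 0, 0, 0]]])

```text
clock: 13.22
tcp_pos: [650.4, 53.3, 130.4]
tcp_rot: [[-0.307, -0.952, -0.003], [-0.952, 0.307, -0.0], [0.001, 0.002, -1.0]]
contact_force: [0.3, -0.2, 0.4]
grip_width: 85.4
```

>>> jog_arm(targets=[[[0, 0, 0, 0], [0, 0, 0, 0], [0, 0, 0, 0], [0, 0, 0, 0], [0, 0, 0, 0], [0, 0, 0, 0], [0, 0, 0, 0]]], grip=255, force=25)

```text
clock: 14.1
tcp_pos: [652.0, 53.0, 131.6]
tcp_rot: [[-0.307, -0.952, 0.001], [-0.952, 0.307, -0.0], [-0.0, -0.001, -1.0]]
contact_force: [-0.1, -0.3, 3.4]
grip_width: 23.3
```

>>> jog_arm(targets=[[[1.56, 0.15, 0, 0], [1.5, 0.46, 0, 0], [1.38, 0.74, 0, 0], [1.21, 1.0, 0, 0], [1.0, 1.21, 0, 0], [0.74, 1.38, 0, 0], [0.46, 1.5, 0, 0], [0.15, 1.56, 0, 0]]])

```text
clock: 15.1
tcp_pos: [551.5, 0.6, 131.7]
tcp_rot: [[-0.308, -0.951, 0.004], [-0.951, 0.308, 0.0], [-0.001, -0.003, -1.0]]
contact_force: [3.8, 2.8, -0.3]
grip_width: 23.3
```

>>> jog_arm(targets=[[[-0.15, 1.56, 0, 0], [-0.46, 1.5, 0, 0], [-0.74, 1.38, 0, 0], [-1.0, 1.21, 0, 0], [-1.21, 1.0, 0, 0], [-1.38, 0.74, 0, 0], [-1.5, 0.46, 0, 0], [-1.56, 0.15, 0, 0]]])

```text
clock: 16.1
tcp_pos: [497.8, 101.1, 131.3]
tcp_rot: [[-0.308, -0.951, -0.003], [-0.951, 0.308, -0.003], [0.004, 0.002, -1.0]]
contact_force: [2.6, -6.3, 6.9]
grip_width: 23.2
```

>>> jog_arm(targets=[[[-1.56, -0.15, 0, 0], [-1.5, -0.46, 0, 0], [-1.38, -0.74, 0, 0], [-1.21, -1.0, 0, 0], [-1.0, -1.21, 0, 0], [-0.74, -1.38, 0, 0], [-0.46, -1.5, 0, 0], [-0.15, -1.56, 0, 0]]])

```text
clock: 17.1
tcp_pos: [593.8, 155.5, 131.1]
tcp_rot: [[-0.305, -0.952, -0.013], [-0.952, 0.305, -0.0], [0.004, 0.012, -1.0]]
contact_force: [-9.3, -0.8, 14.1]
grip_width: 23.2
```

```bash
python3 - <<'E'
from h import *
s=arm.observe();print(s['clock'],s['tcp_pos'])
for n in('scene','top','wrist'):
    m=imaging.camera_model(n);p,d=snap(n,n+'7.png')
    R={}
    for l in('stage','marker'):
        r=spotter.place_of(l,n)
        if r: R[l]=atz(m,*r[0]['location'],55,n=='wrist');print(n,l,round(r[0]['p'],2),r[0]['location'],R[l].round(1))
    if len(R)==2: D=(R['stage']-R['marker'])[:2];print(D@[.199,.98],D@[.98,-.199])
E
```

```text
17.1 [593.77476958 155.46875417 131.06124504]
scene stage 0.66 [425.5, 249.4] [685.2 211.   55. ]
scene marker 0.81 [440.7, 252.8] [694.5 241.4  55. ]
-31.606511080306134 -3.063031250862939
top marker 0.72 [199.2, 129.6] [700.3 242.8  55. ]
wrist stage 0.91 [201.3, 122.3] [688.4 212.2  55. ]
wrist marker 0.9 [163.5, 122.9] [699.8 241.8  55. ]
-31.326106059184067 -5.316053545847711
```

View pics/scene7.png

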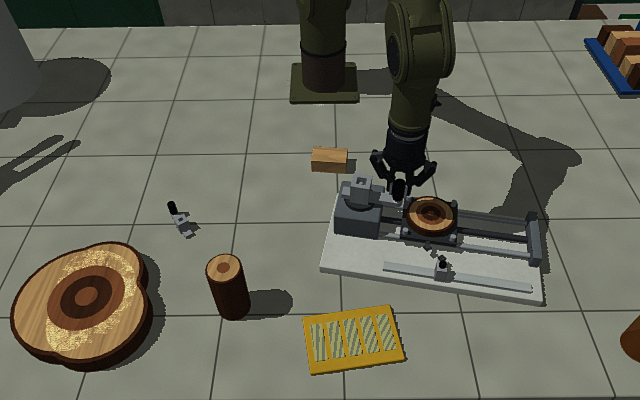

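Scene and wrist views agree: the stage is 31.4 mm short after three quarter turns. That leaves about one turn and 17°.

>>> jog_arm(targets=[[[0.15, -1.56, 0, 0], [0.46, -1.5, 0, 0], [0.74, -1.38, 0, 0], [1.0, -1.21, 0, 0], [1.21, -1.0, 0, 0], [1.38, -0.74, 0, 0], [1.5, -0.46, 0, 0], [1.56, -0.15, 0, 0]]])

```text
clock: 18.55
tcp_pos: [652.2, 57.7, 131.6]
tcp_rot: [[-0.304, -0.953, 0.002], [-0.953, 0.304, 0.005], [-0.005, -0.0, -1.0]]
contact_force: [3.6, 3.2, 3.4]
grip_width: 23.3
```

>>> jog_arm(targets=[[[1.56, 0.15, 0, 0], [1.5, 0.46, 0, 0], [1.38, 0.74, 0, 0], [1.21, 1.0, 0, 0], [1.0, 1.21, 0, 0], [0.74, 1.38, 0, 0], [0.46, 1.5, 0, 0], [0.15, 1.56, 0, 0]]])

```text
clock: 19.55
tcp_pos: [550.8, 1.0, 131.5]
tcp_rot: [[-0.308, -0.951, 0.001], [-0.951, 0.308, -0.001], [0.001, -0.002, -1.0]]
contact_force: [3.3, -3.1, 3.6]
grip_width: 23.5
```

>>> jog_arm(targets=[[[-0.15, 1.56, 0, 0], [-0.46, 1.5, 0, 0], [-0.74, 1.38, 0, 0], [-1.0, 1.21, 0, 0], [-1.21, 1.0, 0, 0], [-1.38, 0.74, 0, 0], [-1.5, 0.46, 0, 0], [-1.56, 0.15, 0, 0]]])

```text
clock: 20.55
tcp_pos: [497.8, 101.6, 131.3]
tcp_rot: [[-0.308, -0.951, -0.002], [-0.951, 0.308, -0.002], [0.003, 0.001, -1.0]]
contact_force: [2.3, -5.7, 6.3]
grip_width: 23.7
```

>>> jog_arm(targets=[[[-1.56, -0.15, 0, 0], [-1.5, -0.46, 0, 0], [-1.38, -0.74, 0, 0], [-1.21, -1.0, 0, 0], [-1.0, -1.21, 0, 0], [-0.74, -1.38, 0, 0], [-0.46, -1.5, 0, 0], [-0.15, -1.56, 0, 0]]])

```text
clock: 21.55
tcp_pos: [593.6, 155.6, 131.0]
tcp_rot: [[-0.305, -0.952, -0.013], [-0.952, 0.305, -0.0], [0.004, 0.013, -1.0]]
contact_force: [-9.3, -1.1, 15.3]
grip_width: 23.5
```

```bash
cat > chk.py <<'E'
from h import *
import sys
s=arm.observe();print(s['clock'],s['tcp_pos'])
for n in('scene','top','wrist'):
    m=imaging.camera_model(n);p,d=snap(n,n+sys.argv[1]+'.png')
    R={}
    for l in('stage','marker'):
        r=spotter.place_of(l,n)
        if r: R[l]=atz(m,*r[0]['location'],55,n=='wrist');print(n,l,round(r[0]['p'],2),r[0]['location'],R[l].round(1))
    if len(R)==2: D=(R['stage']-R['marker'])[:2];print(D@[.199,.98],D@[.98,-.199])
E
python3 chk.py 8
```

```text
21.55 [593.60155309 155.57705392 131.01641375]
scene stage 0.64 [438.8, 250.8] [689.3 238.2  55. ]
scene marker 0.71 [440.5, 252.9] [694.7 240.9  55. ]
-3.6949263590233645 -4.830993021763434
top marker 0.44 [201.7, 130.4] [698.6 237.5  55. ]
wrist stage 0.65 [164.6, 130.3] [694.  243.2  55. ]
wrist marker 0.77 [163.0, 122.7] [699.9 242.2  55. ]
-0.27229464410040793 -6.001522819389399
```

View pics/wrist8.png

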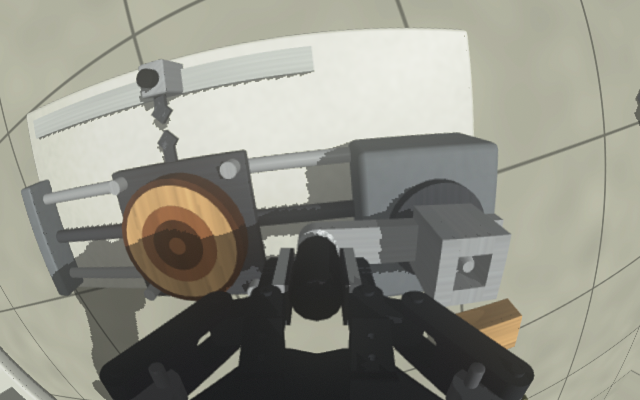

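The pointers now stand opposite each other at about (163,120) and (168,135), within about 0 to −4 mm. I'll settle, then open only slightly because the hub is close to one finger, and lift away.

>>> jog_arm(targets=[[[0, 0, 0, 0], [0, 0, 0, 0], [0, 0, 0, 0]]])

```text
clock: 22.38
tcp_pos: [596.1, 154.8, 131.1]
tcp_rot: [[-0.306, -0.952, -0.007], [-0.952, 0.306, -0.001], [0.003, 0.007, -1.0]]
contact_force: [-4.0, -1.3, 10.2]
grip_width: 23.3
```

>>> jog_arm(targets=[[[0, 0, 0, 0], [0, 0, 0, 0], [0, 0, 0, 0], [0, 0, 0, 0]]], grip=150)

```text
clock: 22.88
tcp_pos: [599.7, 153.9, 131.0]
tcp_rot: [[-0.307, -0.952, -0.001], [-0.952, 0.307, -0.0], [0.0, 0.001, -1.0]]
contact_force: [-0.2, 0.5, -0.2]
grip_width: 35.1
```

>>> jog_arm(targets=[[[0, 0, -1, 0], [0, 0, -2, 0], [0, 0, -3, 0], [0, 0, -4, 0], [0, 0, -4, 0], [0, 0, 0, 0]]])

```text
clock: 23.62
tcp_pos: [602.4, 154.0, 275.6]
tcp_rot: [[-0.308, -0.951, 0.008], [-0.951, 0.308, 0.002], [-0.005, -0.007, -1.0]]
contact_force: [0.4, -0.6, -0.5]
grip_width: 35.0
```

```bash
python3 chk.py 9; python3 - <<'E'
from h import *
n='wrist';m=imaging.camera_model(n);p,d=snap(n);W=cloud(m,d,True)
w=W.reshape(-1,3);w=w[d.ravel()>0]
q=w[(np.hypot(w[:,0]-574,w[:,1]-77)<32)&(w[:,2]>143)&(w[:,2]<156)]
b=cv2.minAreaRect(q[:,:2].astype(np.float32));print(len(q),np.median(q[:,2]),b)
print(arm.observe()['contact_force'])
E
```

```text
23.625 [602.4284043  153.98657074 275.6235698 ]
scene stage 0.61 [437.8, 249.4] [685.6 236.7  55. ]
scene marker 0.54 [446.0, 252.7] [694.4 252.4  55. ]
-17.12441946593715 -5.501447170390833
top marker 0.65 [201.8, 129.7] [700.1 237.4  55. ]
wrist stage 0.69 [220.3, 120.7] [694.5 240.5  55. ]
wrist marker 0.88 [216.7, 115.7] [701.7 242.7  55. ]
-3.5327268288194844 -6.660040871834861
1583 149.97685168036725 ((574.0903930664062, 76.89164733886719), (40.90262222290039, 41.223976135253906), 75.89759826660156)
[-0.0514249  -0.90493548  0.68753896]
```

View pics/wrist9.png

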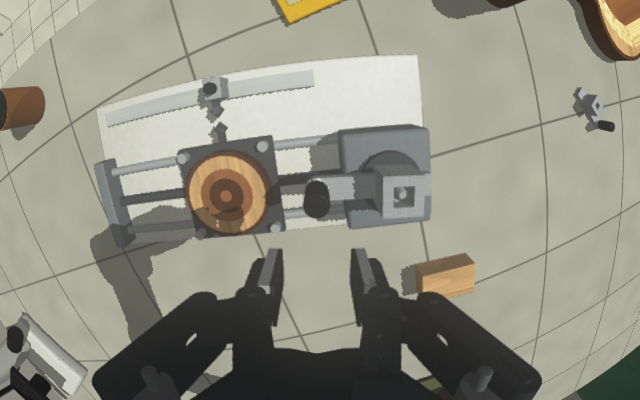

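The scene's marker reading jumped from column 440 to 446, so it's an outlier. I'll check the tips myself in a rectified wrist view.

```bash
python3 - <<'E'
from h import *
n='wrist';m=imaging.camera_model(n);p,d=snap(n)
# rotated rect: travel direction to the left
o=np.array(m['xyz']);R=np.array(m['orientation']);k=10
X0=np.array([698.,240.]);ty=np.array([.199,.98]);tx=np.array([.98,-.199])
jj,ii=np.meshgrid(np.arange(700),np.arange(600))
xy=X0+((350-jj)/k)[...,None]*ty+((300-ii)/k)[...,None]*tx
q=(np.dstack([xy,np.full(jj.shape,55.)])-o)@R
ph=np.hypot(q[...,0],q[...,1]);th=np.arctan2(ph,q[...,2])
im=cv2.remap(cv2.cvtColor(p,cv2.COLOR_RGB2BGR),(m['cx']+m['fx']*th*q[...,0]/ph).astype(np.float32),(m['cy']+m['fy']*th*q[...,1]/ph).astype(np.float32),cv2.INTER_CUBIC)
cv2.imwrite('pics/r9.png',im)
E
```

```text
(no output)
```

View pics/r9.png

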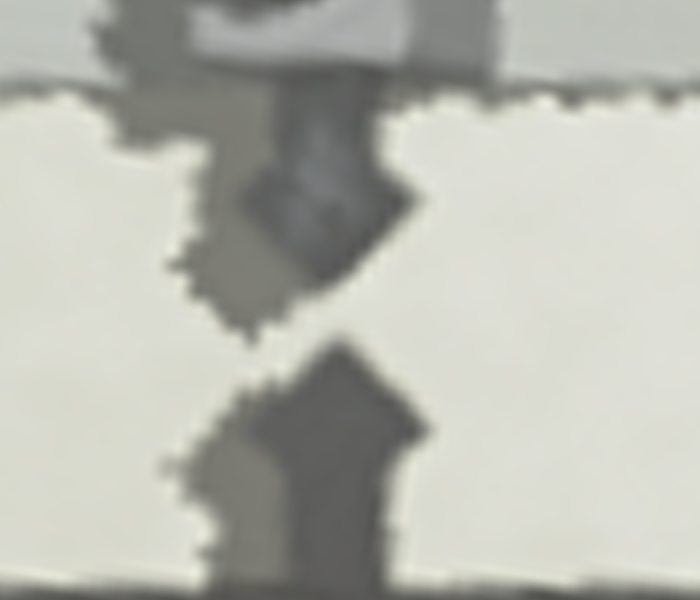

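In the rectified view (10 px/mm), the tips are at column 340 (stage) and 325 (marker). The stage is about 1.5 mm short with a gap of about 5.5 mm, well inside tolerance, so I'm handing in.

```bash
python3 -c "
from plant import arm
print(arm.sign_off())"
```

```text
the job is handed in; nothing more can be done
None
```

The larger crank is fully down on the shaft, and the stage's pointer stands opposite the marker's, about 1.5 mm short. I turned the crank clockwise about 1¾ turns by its knob, released it and lifted the gripper clear. The job was handed in at about 24 s; no verdict was reported.

- **Crank:** the hub top measured 150 mm, so the underside is on the 100 mm seat. Its axis is within about 1 mm of the shaft's.
- **Pointers:** the rectified wrist view showed the 1.5 mm and a gap of about 5.5 mm between the tips. The networks were less sure: −3.5 mm in the wrist picture and −17 mm in the scene picture. I discarded the −17 mm because the fixed marker's reported position had jumped, and with its earlier position the scene gives about −6 mm. The top camera did not find the stage in the last two checks.
- **Robot:** it touched nothing at the end. The highest wrist force shown after any move was about 18 N.

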